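# Put the bench kit away

### The job

Put the rework kit away: stand the spray can and the white wash bottle upright in empty cells of the divided steel crate, one per cell, and lay the torque driver level in its own empty rest with its handle in both notches. Set things down rather than dropping them, keep the can and the bottle upright all the way, and leave everything else where it stands.

Things in the scene. Friction and masses are not known exactly. Their poses are not given: they have to be found in the camera images.
- crate: Open bare-steel crate fixed to the bench, 164 (x) x 244 (y) x 50 mm high, divided by 4 mm walls into 2 (x) x 3 (y) cells 76 mm square, 80 mm apart. Three cells hold stored tins, which ones varies; the floors of the three empty cells show a thin dark rubber disc. Origin: centre of its underside; the cell floor is 5 mm above. z up.
- cell0 (a point): Centre of the floor of one of the six cells of the crate (76 mm square, walls reach 45 mm above this point); it may be empty or hold a stored tin. Axes as the crate's.
- cell1 (a point): Centre of the floor of one of the six cells of the crate (76 mm square, walls reach 45 mm above this point); it may be empty or hold a stored tin. Axes as the crate's.
- cell2 (a point): Centre of the floor of one of the six cells of the crate (76 mm square, walls reach 45 mm above this point); it may be empty or hold a stored tin. Axes as the crate's.
- cell3 (a point): Centre of the floor of one of the six cells of the crate (76 mm square, walls reach 45 mm above this point); it may be empty or hold a stored tin. Axes as the crate's.
- cell4 (a point): Centre of the floor of one of the six cells of the crate (76 mm square, walls reach 45 mm above this point); it may be empty or hold a stored tin. Axes as the crate's.
- cell5 (a point): Centre of the floor of one of the six cells of the crate (76 mm square, walls reach 45 mm above this point); it may be empty or hold a stored tin. Axes as the crate's.
- stored_a: A squat aluminium tin with black cap, 50 mm diameter, 100 mm tall, standing in one of the crate's cells from the start; leave it there. Origin: centre of its underside.
- stored_b: A squat aluminium tin with black cap, 50 mm diameter, 100 mm tall, standing in one of the crate's cells from the start; leave it there. Origin: centre of its underside.
- stored_c: A squat aluminium tin with black cap, 50 mm diameter, 100 mm tall, standing in one of the crate's cells from the start; leave it there. Origin: centre of its underside.
- spray_can: Spray can standing on the bench: aluminium cylinder with grey band, 52 mm diameter and straight up to 118 mm, then a cone and a 38 mm white cap, 150 mm tall in all, 0.3 kg. Origin: centre of its underside, z along its axis.
- wash_bottle: White plastic bottle standing on the bench: 50 mm diameter and straight up to 105 mm, then a shoulder and a 25 mm grey cap, 145 mm tall in all, 0.25 kg. Origin: centre of its underside, z along its axis.
- spool: Spool of solder wire with black flanges, 64 mm diameter, 50 mm tall, standing near the can and the bottle; not part of the kit, leave it. Origin: centre of its underside.
- driver: Torque driver lying on the bench: black square-section handle 124 mm long (along x), 30 x 30 mm, and a steel shaft that runs 68 mm further from the handle's +x end (20 mm thick for 12 mm, then 9 mm thick), 0.2 kg. Origin: centre of the handle's underside; x along the tool towards the shaft's tip, z up.
- driver_handle (a point): Centre of the driver's handle, 15 mm above its underside; axes as the driver's.
- driver_rest: The driver's rest, fixed, the empty one of two like rests: aluminium base 116 (x) x 74 x 6 mm, two saddles 10 mm thick at x = -45 and +45 mm, each with a notch along x, its floor 30 mm above the bench and 38 mm wide, flaring to 50 mm at the top, 48 mm up. The 80 mm between them are free for fingers. Tag with the tool's picture on the base. Origin: centre of underside.
- driver_seat (a point): Midpoint between the driver rest's two notch floors, 30 mm above the bench: the centre of the underside of the handle comes here; the shaft may point either way. Axes as the rest's.
- brush_rest: A like rest that holds a wooden brush (both fixed), 210 mm long with the brush, 50 mm high; not to be used. It stands beside the driver's rest, on either side. Origin: centre of its underside; x along the brush.
- mug: White mug, 76 mm diameter, 90 mm tall, beyond the crate; leave it. Origin: centre of its underside.
Not all that is in view belongs to the job. Leave any orange or purple look-alike of the stored_b alone.

How it is judged:
By the outcome, as a careful person would: the job done as asked, in the order asked, and still so for the second after the job is handed in, with the robot touching nothing.
It also fails if it takes over 72 s, if anything falls off the work surface, if the arm or the gripper's body presses on something with over 40 N, if the wrist force passes 120 N, or if a joint passes its speed limit or range.

### The arm

A 6-joint arm with a two-finger parallel gripper is mounted at the origin on the work surface. World frame = base frame: x ahead of the robot, y to its left, z up, the work surface at z = 0. Lengths are in mm, angles in rad, forces in N, time in s.
With the tool pointing down it reaches from about 275 to 750 mm from the base axis. Payload 10.2 kg.
Tool frame: the origin (TCP) lies midway between the tips of the shut fingers; the grasp point (between the pads) lies 19 mm behind it (ctrl.grasp_offset is the distance from the TCP to the grasp point, in mm); z points along the fingers, y is the line along which they close (so a half turn about z gives the same grasp; the last joint's range is limited). The gripper opens to 85 mm and grips with 20 to 120 N. Pads are 22 mm wide; open, the fingers measure 114 mm over their backs; the gripper's body (76 mm by 85 mm) begins 54 mm behind the grasp point. The pads swing forward as they close: fully open they stand 13 mm farther back than shut.
Start: joints at [1.07, 0.313, 1.498, -0, 1.331, -0.223], TCP at [143.989, 504.875, 231.294] pointing down, gripper open.
Joint ranges: [-2.94, 2.94], [-0.97, 2.17], [0.19, 2.56], [-1.23, 4.37], [0.02, 3.11], [-2.88, 2.88]. Speed limits (rad/s): [2.39, 2.39, 3.01, 3.14, 3.14, 3.14].

### API

Orientations are given as a unit quaternion [w, x, y, z].
In Python, from rig import ctrl, viewer, models gives the robot as it stands. The module is installed in compiled form; this text tells all that it offers.
- The arm moves only by the shell command python3 -m pendant 'ROWS' [OPENING] [FORCE]. ROWS is text: rows parted by semicolons, each of 4 numbers parted by spaces: the shift along the tool's x, y, z in m, then the turn about the tool's z in rad. In form: x y z yaw; .... A call has 1 to 10 rows; each row shifts and turns the commanded pose from where the row before left it, along the tool's axes as they then stand; what a row does not reach is not made up. A row lasts 1/8 s, in which the tool goes at most 62.5 mm and 10.7 degrees, less where a joint would pass 70% of its speed; a pose out of reach is approached as far as the arm can. A call is refused whole if a number of a shift passes 0.0625 or a number of a turn 0.188, either way. A call with a gripper value outside its range is refused whole. OPENING is the opening, from 0 (shut) to 1 (fully open), set as the call begins (- or left out, the last holds). The fingers move at their own pace and stop on an object; FORCE is the grip in N (left out, the last holds). Time passes only in rows, so rows that do not move let the fingers close. It gives the time, the measured TCP pose, the force, the opening and the grip force at its end, in the units of the state.
- ctrl.sense(): the state, without advancing time (a new reading comes with each control period).
- viewer.capture(name): name is "scene" or "top"; returns a dict with "color" (400x640x3 uint8, red, green, blue), "vertical_fov" (degrees; the focal length in pixels is half the picture's height over the tangent of half this angle, whatever the lens; pixels are square), "cx", "cy" (the principal point, pixels), "pose" (4x4, takes a point from camera to world coordinates). Camera axes: x right, y down, z forward; pixel columns grow to the right and rows downward; lengths in mm; the calibration is good to about 2 mm. A picture is of the moment at which its call begins. There is no depth.
- ctrl.finish_job(): hands the job in; it is judged then, once.
Trained networks look in the newest picture that a camera, given by its name, has taken for a name from the list of things; names that differ only in an ending like _2 or _b are one class to them, and where a whole thing is asked for, a point or a joint stands for the part that bears it (a point fixed in the world has none). Each returns a list of dicts, best first, with "p" (0 to 1); they miss things now and then, are a little off and sometimes report something else, mostly with a low value. They report only what shows in the picture. A call takes as long as a camera call. They do not tell look-alikes from the thing itself.
- models.boxes_of(camera, query): "at" ([x, y, z] in mm, in world coordinates, good to about 4 mm: the middle of the surface that is visible of it).
The state is a dict: "time_s": time; "joints": joint angles; "dq": joint speeds; "tau": joint torques, N m; "eef_pos": TCP position; "ee_rot": TCP orientation; "force": force on the tool from outside, world axes, zero at the start; "wrist_torque": the same for the moment, N m; "grip_width": opening from 0.0 (shut) to 1.0 (fully open); "grip_force": force on a finger pad.
Only numpy, scipy, OpenCV 4.12 (cv2) and the standard library are available. Lean on these libraries where they do the work, as an engineer would, in place of code of your own. Each camera call takes 0.05 s, during which the arm holds its last target. There are 200 camera calls.

## Working session

There is one attempt and no reset: what is moved stays moved. The work goes in short steps, Python scripts to look and compute and a shell command to move; the robot and the scene stay as the last step left them, time stands still between calls to the robot, and variables do not carry over. Pictures are saved under pics/ and viewed, at most 10 in all, crops included, and the job is handed in when it is done.

```bash
mkdir -p pics; cat > h.py <<'E'
import numpy as np, cv2
from rig import ctrl, viewer, models
def cap(n):
    c=viewer.capture(n); c['f']=200/np.tan(np.radians(c['vertical_fov'])/2); return c
def save(c,fn): cv2.imwrite('pics/'+fn,c['color'][:,:,::-1])
def px2w(c,u,v,z):
    P=np.array(c['pose']); d=P[:3,:3]@[(u-c['cx'])/c['f'],(v-c['cy'])/c['f'],1]; o=P[:3,3]
    return o+d*(z-o[2])/d[2]
def w2px(c,p):
    P=np.array(c['pose']); q=P[:3,:3].T@(np.array(p)-P[:3,3]); return q[:2]/q[2]*c['f']+[c['cx'],c['cy']]
E
python3 - <<'E'
from h import *
for n in('top','scene'):
    c=cap(n); save(c,n+'0.png'); print(n,c['f'],c['cx'],c['cy'],np.round(c['pose'],3).tolist())
    for q in['crate','stored_a','spray_can','wash_bottle','spool','driver','driver_handle','driver_rest','brush_rest','mug']:
        print(q,[(np.round(d['at']).tolist(),round(d['p'],2),np.round(w2px(c,d['at'])).tolist()) for d in models.boxes_of(n,q)][:5])
s=ctrl.sense(); print(s,ctrl.grasp_offset)
E
```

```text
top 509.5647545213685 327.22432628191603 194.8811708415444 [[0.014, -0.994, 0.112, 424.82], [-1.0, -0.016, -0.019, -11.622], [0.02, -0.112, -0.993, 1515.414], [0.0, 0.0, 0.0, 1.0]]
crate [([537.0, -246.0, -2.0], 0.85, [396.0, 216.0])]
stored_a [([553.0, -429.0, 85.0], 0.83, [465.0, 209.0]), ([563.0, -319.0, 99.0], 0.8, [427.0, 204.0]), ([484.0, -306.0, 102.0], 0.64, [423.0, 232.0]), ([697.0, -282.0, 92.0], 0.53, [413.0, 157.0]), ([539.0, -244.0, 1.0], 0.48, [395.0, 215.0])]
spray_can [([688.0, 63.0, 128.0], 0.74, [291.0, 156.0])]
wash_bottle [([584.0, 135.0, 111.0], 0.61, [265.0, 194.0])]
spool [([585.0, 4.0, 48.0], 0.96, [312.0, 197.0]), ([689.0, 63.0, 128.0], 0.52, [291.0, 156.0])]
driver [([453.0, 24.0, 31.0], 0.85, [305.0, 243.0]), ([537.0, -241.0, -0.0], 0.2, [394.0, 216.0])]
driver_handle [([455.0, 18.0, 32.0], 0.81, [307.0, 242.0])]
driver_rest [([528.0, 391.0, 7.0], 0.76, [181.0, 215.0]), ([537.0, -243.0, 6.0], 0.64, [395.0, 216.0])]
brush_rest [([488.0, 238.0, 36.0], 0.93, [231.0, 229.0]), ([585.0, 4.0, 48.0], 0.57, [312.0, 197.0])]
mug [([760.0, -164.0, 35.0], 0.89, [370.0,
[... 1408 characters left out ...]
_s': 1.1, 'joints': array([ 1.06960754e+00,  3.12886402e-01,  1.49768614e+00, -6.93855063e-06,
        1.33096385e+00, -2.23377209e-01]), 'dq': array([-0.00058314,  0.00081906, -0.00177728,  0.00071827, -0.0017202 ,
        0.00120724]), 'tau': array([ 8.14554496e-04, -4.12150455e+01, -2.59907287e+01, -1.17407067e-04,
        3.71649767e-04, -9.68720741e-06]), 'eef_pos': array([143.99359493, 504.88723831, 231.30636229]), 'ee_rot': array([1.31210548e-05, 1.38458708e-01, 9.90368207e-01, 2.51103800e-05]), 'force': array([ 0.6900396 ,  0.63613442, -0.08526167]), 'wrist_torque': array([-0.01161573, -0.02093106, -0.01842585]), 'grip_force': 0.0, 'grip_width': 0.9999450320077434} 18.700000000000003
```

View pics/top0.png

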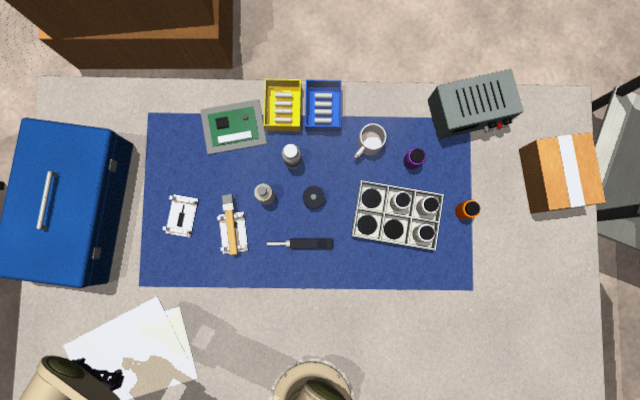

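View pics/scene0.png

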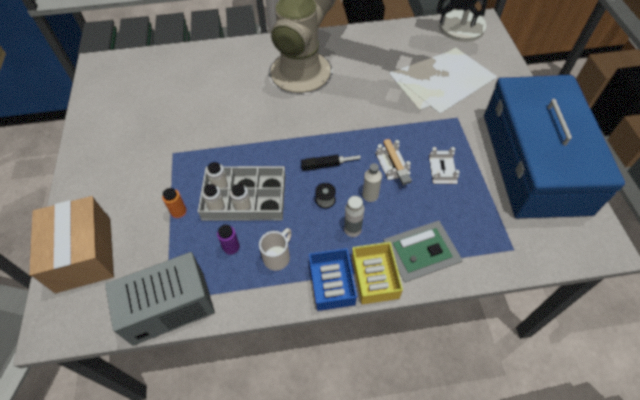

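```bash
python3 - <<'E'
import cv2
a=cv2.imread('pics/top0.png')
cv2.imwrite('pics/cA.png',cv2.resize(a[135:270,155:345],None,fx=4,fy=4,interpolation=cv2.INTER_CUBIC))
cv2.imwrite('pics/cB.png',cv2.resize(a[170:260,340:455],None,fx=6,fy=6,interpolation=cv2.INTER_CUBIC))
E
```

```text
(no output)
```

View pics/cA.png

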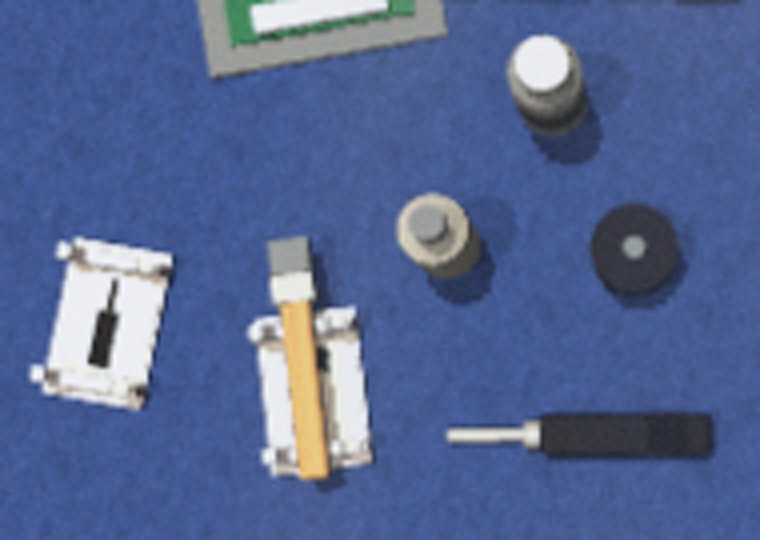

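View pics/cB.png

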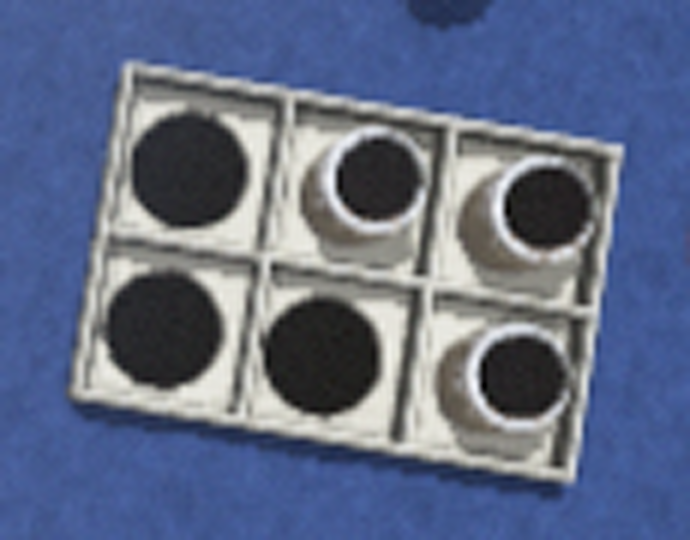

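```bash
python3 - <<'E'
from h import *
c=cap('top')
def g(U,V,s,z):
    k,ou,ov=(4,155,135) if s=='A' else (6,340,170)
    return px2w(c,(U+.5)/k-.5+ou,(V+.5)/k-.5+ov,z)[:2]
r=np.round
print('can',g(544,63,'A',150),'bottle',g(431,224,'A',145))
for p in[(190,169),(163,328),(321,355)]: print('disc',r(g(*p,'B',6),1))
cr=np.array([g(*p,'B',50) for p in[(127,63),(622,146),(575,482),(75,397)]]); print('crate',r(cr),r(cr.mean(0),1),[r(np.linalg.norm(cr[i]-cr[i-1])) for i in range(4)])
ex=(cr[0]+cr[1]-cr[2]-cr[3]); print('crate yaw deg',np.degrees(np.arctan2(ex[1],ex[0])))
d=np.array([g(*p,'A',30) for p in[(541,413),(712,413),(712,456),(541,458)]]); print('handle',r(d),d.mean(0)); t=g(447,436,'A',15); v=t-d.mean(0); print(t,np.degrees(np.arctan2(v[1],v[0])),np.linalg.norm(v))
s=np.array([g(*p,'A',48) for p in[(65,243),(172,256),(143,406),(37,374)]]); print('rest',r(s),r(s.mean(0),1),[r(np.linalg.norm(s[i]-s[i-1])) for i in range(4)])
ex=s[0]+s[1]-s[2]-s[3];print(np.degrees(np.arctan2(ex[1],ex[0])))
E
```

```text
can [699.35264491  63.843298  ] bottle [588.47587419 137.9552156 ]
disc [ 588.9 -171.6]
disc [ 509.6 -158.6]
disc [ 497.4 -236.9]
crate [[ 635. -136.]
 [ 599. -377.]
 [ 436. -352.]
 [ 473. -112.]] [ 535.9 -244.4] [np.float64(164.0), np.float64(243.0), np.float64(164.0), np.float64(243.0)]
crate yaw deg -8.50152893229258
handle [[465.  67.]
 [467. -57.]
 [436. -57.]
 [433.  66.]] [450.41326649   4.71825911]
[448.08278703 136.11803901] 91.01607962744687 131.42044472262788
rest [[582. 411.]
 [574. 334.]
 [466. 350.]
 [488. 426.]] [527.3 380.4] [np.float64(96.0), np.float64(77.0), np.float64(109.0), np.float64(79.0)]
-8.833295285510639
```

```bash
cat >> h.py <<'E'
def R2(a): return np.array([[np.cos(a),-np.sin(a)],[np.sin(a),np.cos(a)]])
def ang():  # world angle of tool y, deg
    w,x,y,z=ctrl.sense()['ee_rot']; return np.degrees(np.arctan2(1-2*(x*x+z*z),2*(x*y-w*z)))
def plan(x,y,z,deg,n):
    """constant row taking the tool (pointing down) to x,y,z, tool-y angle deg, in n rows"""
    s=ctrl.sense(); a=np.radians(ang()); d=(a-np.radians(deg)+np.pi/2)%np.pi-np.pi/2
    M=np.zeros((2,2))
    for k in range(n):
        b=a-k*d/n; yv=np.array([np.cos(b),np.sin(b)]); xv=np.array([-yv[1],yv[0]])  # x = y x z(down)
        M+=np.c_[xv,yv]
    t=np.linalg.solve(M,np.array([x,y])-s['eef_pos'][:2])
    print('t',round(s['time_s'],2),'pos',np.round(s['eef_pos'],1),'ang',round(ang(),1),'F',np.round(s['force'],1),'w',round(s['grip_width'],3),'gf',round(s['grip_force'],1),'j6',round(s['joints'][5],2))
    print(n,'rows: %.4f %.4f %.4f %.4f'%(t[0]/1000,t[1]/1000,(s['eef_pos'][2]-z)/n/1000,d/n))
E
python3 - <<'E'
from h import *
plan(699,64,200,-8.5,18)
E
```

```text
t 1.15 pos [144.  504.9 231.3] ang 74.1 F [0.2 0.1 0.4] w 1.001 gf 0.0 j6 -0.22
18 rows: -0.0412 0.0122 0.0017 0.0801
```

```bash
R="-0.0412 0.0122 0.0017 0.0801"; 
python3 -m pendant '-0.0412 0.0122 0.0017 0.08;-0.0412 0.0122 0.0017 0.08;-0.0412 0.0122 0.0017 0.08;-0.0412 0.0122 0.0017 0.08;-0.0412 0.0122 0.0017 0.08;-0.0412 0.0122 0.0017 0.08;-0.0412 0.0122 0.0017 0.08;-0.0412 0.0122 0.0017 0.08;-0.0412 0.0122 0.0017 0.08' 1
python3 -m pendant '-0.0412 0.0122 0.0017 0.08;-0.0412 0.0122 0.0017 0.08;-0.0412 0.0122 0.0017 0.08;-0.0412 0.0122 0.0017 0.08;-0.0412 0.0122 0.0017 0.08;-0.0412 0.0122 0.0017 0.08;-0.0412 0.0122 0.0017 0.08;-0.0412 0.0122 0.0017 0.08;-0.0412 0.0122 0.0017 0.08;0 0 0 0'
python3 -c "
from h import *
plan(699,64,170,-8.5,2)"
```

```text
time_s: 2.28
eef_pos: [505.6, 388.6, 215.8]
ee_rot: [-0.0, 0.48, 0.878, -0.0]
force: [-0.4, 0.2, -0.1]
grip_width: 1.0
grip_force: 0.0
time_s: 3.52
eef_pos: [699.8, 61.8, 200.0]
ee_rot: [-0.0, 0.759, 0.652, -0.0]
force: [0.1, 0.6, 0.4]
grip_width: 1.0
grip_force: 0.0
t 3.52 pos [699.8  61.8 200. ] ang -8.7 F [0.1 0.6 0.4] w 1.0 gf 0.0 j6 0.07
2 rows: 0.0010 -0.0005 0.0150 -0.0015
```

```bash

python3 -m pendant '0.002 -0.001 0.02 0;0 0 0.024 0;0 0 0.024 0;0 0 0.024 0;0 0 0.016 0;0 0 0.008 0;0 0 0 0;0 0 0 0' 1
python3 -m pendant '0 0 0 0;0 0 0 0;0 0 0 0;0 0 0 0;0 0 0 0;0 0 0 0;0 0 0 0;0 0 0 0' 0 40
```

```text
time_s: 4.53
eef_pos: [699.1, 67.1, 85.7]
ee_rot: [0.001, 0.757, 0.653, 0.001]
force: [1.0, -0.3, 0.4]
grip_width: 0.999
grip_force: 0.0
time_s: 5.52
eef_pos: [699.0, 67.0, 85.4]
ee_rot: [0.0, 0.757, 0.653, 0.0]
force: [0.2, -0.8, 5.5]
grip_width: 0.599
grip_force: 42.0
```

```bash

python3 -m pendant '0 0 -0.01 0;0 0 -0.02 0;0 0 -0.02 0;0 0 -0.02 0;0 0 -0.01 0;0 0 0 0;0 0 0 0'
python3 - <<'E'
from h import *
plan(587.5,-173.5,165,-8.5,14)
c=cap('scene'); cv2.imwrite('pics/s1.png',cv2.resize(c['color'][130:290,160:420,::-1],None,fx=3,fy=3))
E
```

```text
time_s: 6.4
eef_pos: [698.3, 67.1, 163.5]
ee_rot: [-0.001, 0.757, 0.653, -0.001]
force: [-0.1, 0.8, -2.2]
grip_width: 0.596
grip_force: 42.1
t 6.4 pos [698.3  67.1 163.5] ang -8.4 F [-0.1  0.8 -2.2] w 0.596 gf 42.1 j6 0.08
14 rows: -0.0182 -0.0053 -0.0001 0.0001
```

View pics/s1.png

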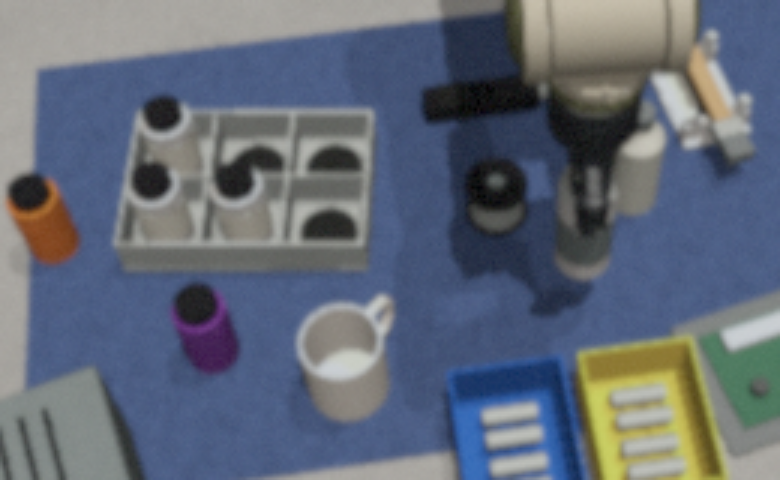

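```bash

python3 -m pendant '-0.009 -0.0025 0 0;-0.018 -0.0053 0 0;-0.018 -0.0053 0 0;-0.018 -0.0053 0 0;-0.018 -0.0053 0 0;-0.018 -0.0053 0 0;-0.018 -0.0053 0 0;-0.018 -0.0053 0 0;-0.018 -0.0053 0 0'
python3 -m pendant '-0.018 -0.0053 0 0;-0.018 -0.0053 0 0;-0.018 -0.0053 0 0;-0.018 -0.0053 0 0;-0.018 -0.0053 0 0;-0.009 -0.0025 0 0;0 0 0 0;0 0 0 0'
python3 - <<'E'
from h import *
plan(587.5,-170,165,-8.5,1)
c=cap('top'); cv2.imwrite('pics/t2.png',cv2.resize(c['color'][150:260,330:460,::-1],None,fx=5,fy=5))
E
```

```text
time_s: 7.58
eef_pos: [631.3, -78.8, 164.7]
ee_rot: [0.0, 0.757, 0.653, -0.0]
force: [0.1, 1.0, -2.7]
grip_width: 0.597
grip_force: 42.2
time_s: 8.57
eef_pos: [588.8, -170.9, 164.7]
ee_rot: [-0.0, 0.757, 0.653, 0.0]
force: [0.2, 0.6, -1.9]
grip_width: 0.594
grip_force: 42.2
t 8.57 pos [ 588.8 -170.9  164.7] ang -8.4 F [ 0.2  0.6 -1.9] w 0.594 gf 42.2 j6 -0.33
1 rows: 0.0007 -0.0015 -0.0003 0.0018
```

View pics/t2.png

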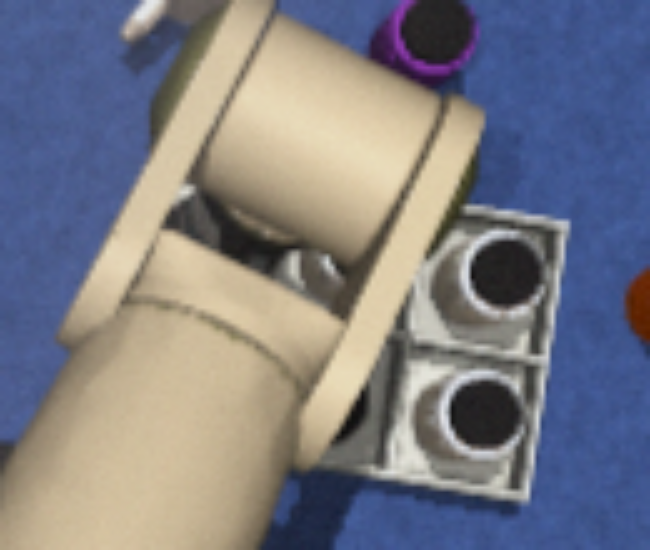

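```bash

python3 -m pendant '0.001 -0.001 0.01 0;0 0 0.02 0;0 0 0.02 0;0 0 0.012 0;0 0 0.006 0;0 0 0.002 0;0 0 0 0'
python3 -m pendant '0 0 0.001 0;0 0 0.001 0;0 0 0 0;0 0 0 0'
```

```text
time_s: 9.5
eef_pos: [588.0, -170.3, 95.1]
ee_rot: [0.0, 0.757, 0.653, 0.0]
force: [0.6, 0.4, -2.1]
grip_width: 0.595
grip_force: 42.2
time_s: 10.0
eef_pos: [587.8, -170.3, 92.7]
ee_rot: [0.0, 0.757, 0.653, 0.0]
force: [-0.8, -0.4, -1.5]
grip_width: 0.593
grip_force: 42.2
```

```bash

python3 -m pendant '0 0 0.0005 0;0 0 0.0005 0;0 0 0 0;0 0 0 0'
python3 -m pendant '0 0 0.0005 0;0 0 0.0005 0;0 0 0 0;0 0 0 0'
```

```text
time_s: 10.5
eef_pos: [587.8, -170.2, 91.7]
ee_rot: [0.0, 0.757, 0.653, -0.0]
force: [0.5, 0.1, -2.1]
grip_width: 0.599
grip_force: 42.2
time_s: 11.0
eef_pos: [587.8, -170.2, 90.7]
ee_rot: [0.0, 0.757, 0.653, -0.0]
force: [-0.5, -0.2, -2.6]
grip_width: 0.601
grip_force: 42.2
```

```bash

python3 -m pendant '0 0 0.0005 0;0 0 0.0005 0;0 0 0 0;0 0 0 0'
python3 -m pendant '0 0 0.0005 0;0 0 0.0005 0;0 0 0 0;0 0 0 0'
```

```text
time_s: 11.5
eef_pos: [588.0, -170.4, 90.3]
ee_rot: [0.0, 0.757, 0.653, 0.0]
force: [-1.5, 0.5, 5.2]
grip_width: 0.6
grip_force: 42.8
time_s: 12.0
eef_pos: [588.1, -170.4, 90.2]
ee_rot: [0.001, 0.757, 0.653, 0.0]
force: [-3.5, 1.0, 12.3]
grip_width: 0.595
grip_force: 43.5
```

```bash

python3 -m pendant '0 0 -0.001 0;0 0 0 0;0 0 0 0;0 0 0 0' 0.82
python3 -m pendant '0 0 -0.01 0;0 0 -0.03 0;0 0 -0.03 0;0 0 -0.03 0;0 0 -0.03 0;0 0 0 0;0 0 0 0'
python3 -c "
from h import *
plan(588.5,138,215,81.5,14)"
```

```text
time_s: 12.5
eef_pos: [587.8, -170.2, 89.5]
ee_rot: [-0.0, 0.757, 0.653, -0.0]
force: [-0.5, -0.1, -0.5]
grip_width: 0.815
grip_force: 0.0
time_s: 13.38
eef_pos: [587.5, -170.1, 219.1]
ee_rot: [-0.001, 0.757, 0.653, -0.0]
force: [0.6, 0.4, -0.6]
grip_width: 0.819
grip_force: 0.0
t 13.38 pos [ 587.5 -170.1  219.1] ang -8.4 F [ 0.6  0.4 -0.6] w 0.819 gf 0.0 j6 -0.33
14 rows: 0.0204 0.0135 0.0003 -0.1121
```

```bash

python3 -m pendant '0.0204 0.0135 0 -0.1121;0.0204 0.0135 0 -0.1121;0.0204 0.0135 0 -0.1121;0.0204 0.0135 0 -0.1121;0.0204 0.0135 0 -0.1121;0.0204 0.0135 0 -0.1121;0.0204 0.0135 0 -0.1121' 1
python3 -m pendant '0.0204 0.0135 0 -0.1121;0.0204 0.0135 0 -0.1121;0.0204 0.0135 0 -0.1121;0.0204 0.0135 0 -0.1121;0.0204 0.0135 0 -0.1121;0.0204 0.0135 0 -0.1121;0.0204 0.0135 0 -0.1121;0 0 0 0;0 0 0 0'
python3 - <<'E'
from h import *
plan(588.5,138,77,81.5,1)
c=cap('top')
def show(c,q): print(q,[(np.round(d['at']).tolist(),round(d['p'],2)) for d in models.boxes_of('top',q)][:3])
show(c,'spray_can'); save(c,'t3.png')
cv2.imwrite('pics/t3c.png',cv2.resize(c['color'][150:260,330:460,::-1],None,fx=5,fy=5))
E
```

```text
time_s: 14.25
eef_pos: [651.9, -15.3, 218.2]
ee_rot: [-0.001, 0.448, 0.894, -0.0]
force: [-0.2, 0.2, 0.1]
grip_width: 0.998
grip_force: 0.0
time_s: 15.38
eef_pos: [589.0, 137.8, 219.1]
ee_rot: [-0.0, 0.075, 0.997, -0.0]
force: [0.4, 0.1, -0.2]
grip_width: 0.997
grip_force: 0.0
t 15.38 pos [589.  137.8 219.1] ang 81.4 F [ 0.4  0.1 -0.2] w 0.997 gf 0.0 j6 -1.38
1 rows: 0.0005 0.0002 0.1421 -0.0021
spray_can [([583.0, -164.0, 134.0], 0.85), ([583.0, 6.0, 48.0], 0.37), ([534.0, -252.0, 0.0], 0.2)]
```

View pics/t3c.png

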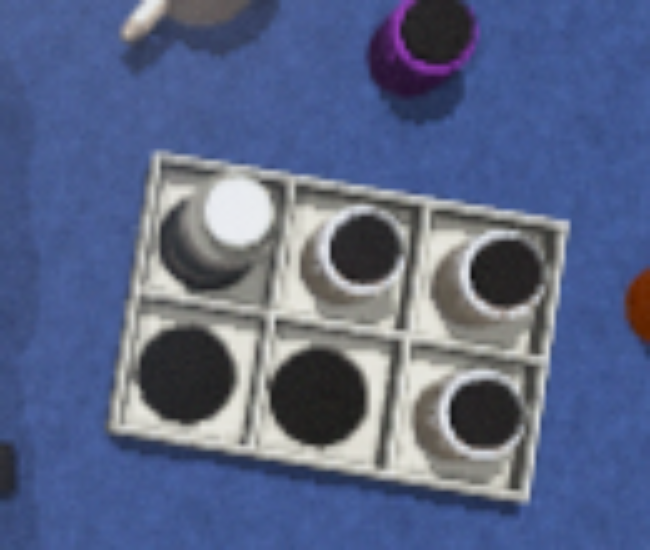

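Can stands well in its cell (cap at crop (240,212)). Bottle next.

```bash

python3 -m pendant '0 0 0.02 0;0 0 0.03 0;0 0 0.03 0;0 0 0.03 0;0 0 0.02 0;0 0 0.008 0;0 0 0.003 0;0 0 0 0;0 0 0 0' 1
python3 -m pendant '0 0 0 0;0 0 0 0;0 0 0 0;0 0 0 0;0 0 0 0;0 0 0 0;0 0 0 0;0 0 0 0' 0 40
python3 -m pendant '0 0 -0.01 0;0 0 -0.02 0;0 0 -0.02 0;0 0 -0.02 0;0 0 -0.01 0;0 0 0 0;0 0 0 0'
python3 -c "
from h import *
plan(508.5,-159,160,81.5,14)"
```

```text
time_s: 16.6
eef_pos: [589.1, 138.3, 79.4]
ee_rot: [0.001, 0.074, 0.997, 0.0]
force: [-0.3, -0.3, -0.1]
grip_width: 1.004
grip_force: 0.0
time_s: 17.6
eef_pos: [589.2, 138.6, 79.3]
ee_rot: [0.001, 0.074, 0.997, 0.0]
force: [0.4, 2.6, 5.9]
grip_width: 0.573
grip_force: 41.3
time_s: 18.48
eef_pos: [588.3, 138.2, 157.7]
ee_rot: [-0.001, 0.074, 0.997, -0.0]
force: [-0.4, -0.1, -3.1]
grip_width: 0.577
grip_force: 41.6
t 18.48 pos [588.3 138.2 157.7] ang 81.5 F [-0.4 -0.1 -3.1] w 0.577 gf 41.6 j6 -1.39
14 rows: 0.0025 -0.0218 -0.0002 -0.0000
```

```bash

python3 -m pendant '0.001 -0.011 0 0;0.0025 -0.0218 0 0;0.0025 -0.0218 0 0;0.0025 -0.0218 0 0;0.0025 -0.0218 0 0;0.0025 -0.0218 0 0;0.0025 -0.0218 0 0;0.0025 -0.0218 0 0'
python3 -m pendant '0.0025 -0.0218 0 0;0.0025 -0.0218 0 0;0.0025 -0.0218 0 0;0.0025 -0.0218 0 0;0.0025 -0.0218 0 0;0.0025 -0.0218 0 0;0.0015 -0.011 0 0;0 0 0 0;0 0 0 0'
python3 -c "
from h import *
plan(508.5,-159,87.5,81.5,1)"
```

```text
time_s: 19.48
eef_pos: [545.4, -22.7, 158.8]
ee_rot: [0.0, 0.075, 0.997, -0.0]
force: [0.1, -0.6, -2.2]
grip_width: 0.575
grip_force: 41.7
time_s: 20.6
eef_pos: [508.9, -158.1, 158.7]
ee_rot: [0.0, 0.074, 0.997, 0.0]
force: [-0.0, 0.9, -2.1]
grip_width: 0.577
grip_force: 41.7
t 20.6 pos [ 508.9 -158.1  158.7] ang 81.5 F [-0.   0.9 -2.1] w 0.577 gf 41.7 j6 -1.94
1 rows: 0.0003 -0.0009 0.0712 0.0003
```

Expected seating at about 84.3 (5 mm above the pick height).

```bash

python3 -m pendant '0 -0.001 0.01 0;0 0 0.02 0;0 0 0.02 0;0 0 0.012 0;0 0 0.007 0;0 0 0.002 0;0 0 0 0;0 0 0.0005 0;0 0 0.0005 0;0 0 0 0'
python3 -m pendant '0 0 0.0005 0;0 0 0.0005 0;0 0 0 0;0 0 0 0'
python3 -m pendant '0 0 0.0005 0;0 0 0.0005 0;0 0 0 0;0 0 0 0'
```

```text
time_s: 21.85
eef_pos: [508.8, -159.6, 86.8]
ee_rot: [0.0, 0.074, 0.997, -0.0]
force: [-0.4, -0.1, -2.2]
grip_width: 0.578
grip_force: 41.7
time_s: 22.35
eef_pos: [508.8, -159.6, 85.7]
ee_rot: [-0.0, 0.074, 0.997, -0.0]
force: [0.1, -0.2, -2.7]
grip_width: 0.575
grip_force: 41.7
time_s: 22.85
eef_pos: [508.8, -159.6, 84.7]
ee_rot: [0.0, 0.074, 0.997, -0.0]
force: [-0.3, -0.6, -1.6]
grip_width: 0.574
grip_force: 41.7
```

```bash

python3 -m pendant '0 0 0.0005 0;0 0 0.0005 0;0 0 0 0;0 0 0 0'
python3 -m pendant '0 0 0.0005 0;0 0 0 0;0 0 0 0'
```

```text
time_s: 23.35
eef_pos: [509.2, -159.6, 84.3]
ee_rot: [0.001, 0.074, 0.997, -0.0]
force: [-0.2, 1.3, 6.2]
grip_width: 0.57
grip_force: 42.4
time_s: 23.72
eef_pos: [509.5, -159.7, 84.2]
ee_rot: [0.001, 0.074, 0.997, -0.0]
force: [-1.2, 2.1, 9.0]
grip_width: 0.572
grip_force: 42.7
```

```bash

python3 -m pendant '0 0 -0.0015 0;0 0 0 0;0 0 0 0;0 0 0 0' 0.8
python3 -m pendant '0 0 -0.01 0;0 0 -0.03 0;0 0 -0.03 0;0 0 -0.03 0;0 0 -0.03 0;0 0 0 0;0 0 0 0'
python3 -c "
from h import *
plan(450.4,4.7,120,1,12)"
```

```text
time_s: 24.22
eef_pos: [508.7, -159.6, 84.6]
ee_rot: [-0.0, 0.074, 0.997, 0.0]
force: [0.8, 0.8, -0.0]
grip_width: 0.801
grip_force: 0.0
time_s: 25.1
eef_pos: [508.5, -159.4, 214.3]
ee_rot: [-0.0, 0.074, 0.997, 0.0]
force: [-1.0, -0.7, -0.8]
grip_width: 0.798
grip_force: 0.0
t 25.1 pos [ 508.5 -159.4  214.3] ang 81.5 F [-1.  -0.7 -0.8] w 0.798 gf 0.0 j6 -1.95
12 rows: 0.0143 0.0067 0.0079 0.1171
```

```bash

python3 -m pendant '0.0143 0.0067 0 0.1171;0.0143 0.0067 0 0.1171;0.0143 0.0067 0 0.1171;0.0143 0.0067 0 0.1171;0.0143 0.0067 0 0.1171;0.0143 0.0067 0 0.1171' 1
python3 -m pendant '0.0143 0.0067 0.016 0.1171;0.0143 0.0067 0.016 0.1171;0.0143 0.0067 0.016 0.1171;0.0143 0.0067 0.016 0.1171;0.0143 0.0067 0.016 0.1171;0.0143 0.0067 0.016 0.1171;0 0 0 0;0 0 0 0'
python3 - <<'E'
from h import *
plan(450.4,4.7,3,1,1)
c=cap('top')
def show(c,q): print(q,[(np.round(d['at']).tolist(),round(d['p'],2)) for d in models.boxes_of('top',q)][:3])
show(c,'wash_bottle');show(c,'driver_rest'); im=c['color'][:,:,::-1]
a=cv2.resize(im[185:245,155:215],None,fx=8,fy=8,interpolation=cv2.INTER_CUBIC); b=cv2.resize(im[170:260,350:430],(320,480)[0:1]*1+(360,))
cv2.imwrite('pics/t4.png',np.hstack([a,cv2.copyMakeBorder(b,0,120,0,0,0)]))
E
```

```text
time_s: 25.85
eef_pos: [448.9, -87.4, 213.8]
ee_rot: [-0.001, 0.415, 0.91, 0.0]
force: [-0.2, -0.3, 0.4]
grip_width: 1.004
grip_force: 0.0
time_s: 26.85
eef_pos: [450.6, 4.5, 118.9]
ee_rot: [-0.0, 0.7, 0.714, -0.0]
force: [0.9, -0.7, -0.1]
grip_width: 0.995
grip_force: 0.0
t 26.85 pos [450.6   4.5 118.9] ang 1.1 F [ 0.9 -0.7 -0.1] w 0.995 gf 0.0 j6 -0.27
1 rows: 0.0002 -0.0002 0.1159 0.0020
wash_bottle [([507.0, -149.0, 116.0], 0.65), ([533.0, -256.0, 4.0], 0.54)]
driver_rest [([530.0, 390.0, 9.0], 0.69)]
```

View pics/t4.png

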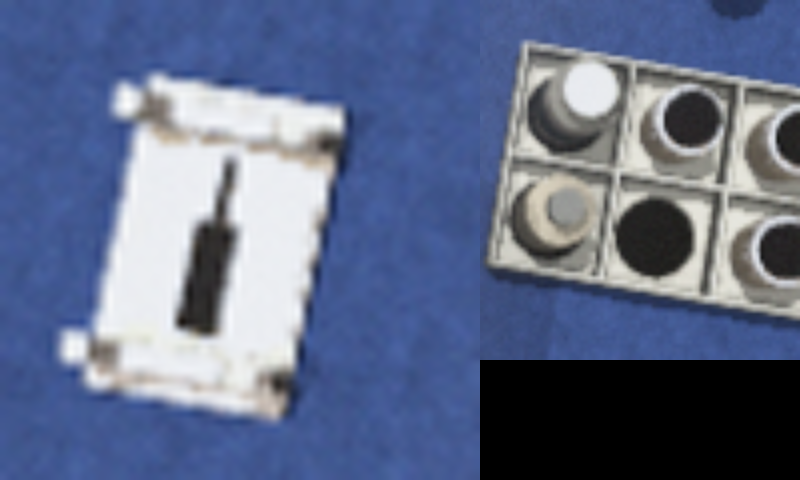

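```bash

python3 -m pendant '0 0 0.02 0;0 0 0.03 0;0 0 0.03 0;0 0 0.02 0;0 0 0.01 0;0 0 0.004 0;0 0 0.002 0;0 0 0 0;0 0 0 0' 1
python3 - <<'E'
from h import *
c=cap('top')
g=lambda U,V,z:px2w(c,(U+.5)/8-.5+155,(V+.5)/8-.5+185,z)[:2]
s=np.array([g(*p,6) for p in[(155,75),(345,105),(285,418),(88,385)]])
print(np.round(s),s.mean(0),[np.round(np.linalg.norm(s[i]-s[i-1])) for i in range(4)])
e=s[0]+s[1]-s[2]-s[3];print('len dir',np.degrees(np.arctan2(e[1],e[0])))
e=s[0]+s[3]-s[1]-s[2];print('wid dir',np.degrees(np.arctan2(e[1],e[0])))
a,b=g(232,160,6),g(197,330,6);print('icon',np.degrees(np.arctan2(*(a-b)[::-1])))
a,b=g(125,100,48),g(72,347,48);print('posts',a,b,np.degrees(np.arctan2(*(a-b)[::-1])))
print(ctrl.sense()['eef_pos'],ang())
E
```

```text
time_s: 28.12
eef_pos: [450.8, 4.8, 3.1]
ee_rot: [0.0, 0.701, 0.713, 0.0]
force: [0.5, -0.2, -0.3]
grip_width: 1.0
grip_force: 0.0
[[591. 414.]
 [581. 344.]
 [465. 361.]
 [476. 433.]] [528.23724109 388.08262844] [np.float64(116.0), np.float64(71.0), np.float64(117.0), np.float64(73.0)]
len dir -8.894089056192449
wid dir 81.60189100148617
icon -8.999665073601577
posts [577.12248464 412.7561189 ] [488.09785577 427.31852012] -9.29000820822133
[450.80354117   4.81436428   3.00616797] 0.9908133234739954
```

```bash

python3 -m pendant '0 0 0 0;0 0 0 0;0 0 0 0;0 0 0 0;0 0 0 0;0 0 0 0;0 0 0 0;0 0 0 0;0 0 0 0' 0 60
python3 -m pendant '0 0 -0.01 0;0 0 -0.03 0;0 0 -0.04 0;0 0 -0.04 0;0 0 -0.03 0;0 0 -0.01 0;0 0 0 0;0 0 0 0'
python3 - <<'E'
from h import *
plan(528,388.7,163,81.1,18)
c=cap('scene'); cv2.imwrite('pics/s5.png',cv2.resize(c['color'][90:230,250:480,::-1],None,fx=3,fy=3))
E
```

```text
time_s: 29.3
eef_pos: [450.9, 4.8, 2.9]
ee_rot: [0.0, 0.701, 0.713, 0.0]
force: [0.3, 0.7, 5.7]
grip_width: 0.34
grip_force: 60.0
time_s: 30.3
eef_pos: [450.0, 5.0, 161.4]
ee_rot: [-0.001, 0.701, 0.713, -0.001]
force: [-0.5, 0.0, -2.4]
grip_width: 0.342
grip_force: 59.7
t 30.3 pos [450.    5.  161.4] ang 1.0 F [-0.5  0.  -2.4] w 0.342 gf 59.7 j6 -0.27
18 rows: 0.0151 0.0182 -0.0001 -0.0777
```

View pics/s5.png

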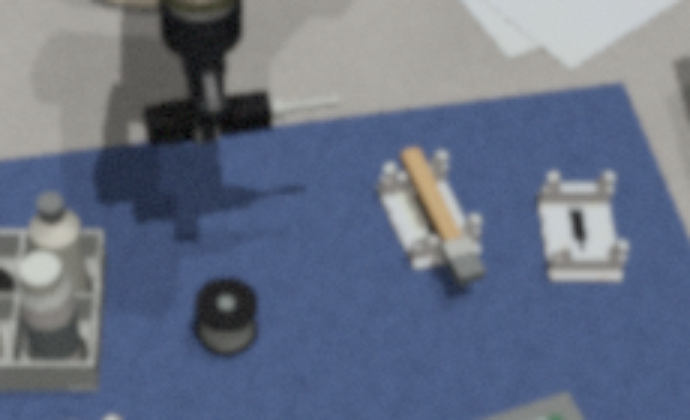

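Driver is held level at mid-handle. Carry it over, 110+ mm above the brush.

```bash

python3 -m pendant '0.0151 0.0182 0 -0.0777;0.0151 0.0182 0 -0.0777;0.0151 0.0182 0 -0.0777;0.0151 0.0182 0 -0.0777;0.0151 0.0182 0 -0.0777;0.0151 0.0182 0 -0.0777;0.0151 0.0182 0 -0.0777;0.0151 0.0182 0 -0.0777;0.0151 0.0182 0 -0.0777'
python3 -m pendant '0.0151 0.0182 0 -0.0777;0.0151 0.0182 0 -0.0777;0.0151 0.0182 0 -0.0777;0.0151 0.0182 0 -0.0777;0.0151 0.0182 0 -0.0777;0.0151 0.0182 0 -0.0777;0.0151 0.0182 0 -0.0777;0.0151 0.0182 0 -0.0777;0.0151 0.0182 0 -0.0777;0 0 0 0'
python3 -m pendant '0 0 0 0;0 0 0 0'
python3 - <<'E'
from h import *
plan(528,388.7,60,81.1,1)
E
```

```text
time_s: 31.48
eef_pos: [559.6, 183.3, 161.3]
ee_rot: [-0.001, 0.413, 0.911, -0.001]
force: [0.4, 0.3, -1.9]
grip_width: 0.346
grip_force: 59.7
time_s: 32.72
eef_pos: [527.7, 389.9, 161.2]
ee_rot: [-0.001, 0.076, 0.997, -0.0]
force: [0.6, -0.5, -1.8]
grip_width: 0.343
grip_force: 59.8
time_s: 32.98
eef_pos: [529.1, 388.1, 162.4]
ee_rot: [-0.0, 0.078, 0.997, -0.0]
force: [-0.1, 0.1, -3.0]
grip_width: 0.338
grip_force: 59.8
t 32.98 pos [529.1 388.1 162.4] ang 81.0 F [-0.1  0.1 -3. ] w 0.338 gf 59.8 j6 -0.96
1 rows: 0.0012 0.0004 0.1024 -0.0013
```

```bash

python3 -m pendant '0.001 0 0.02 0;0 0 0.03 0;0 0 0.03 0;0 0 0.02 0;0 0 0.006 0;0 0 0 0;0 0 0 0'
python3 - <<'E'
from h import *
plan(528,388.7,33,81.1,1)
c=cap('scene'); cv2.imwrite('pics/s6.png',cv2.resize(c['color'][120:210,390:500,::-1],None,fx=6,fy=6,interpolation=cv2.INTER_CUBIC))
E
```

```text
time_s: 33.85
eef_pos: [528.3, 389.2, 57.8]
ee_rot: [0.001, 0.078, 0.997, 0.0]
force: [-0.0, -0.7, -1.1]
grip_width: 0.344
grip_force: 59.8
t 33.85 pos [528.3 389.2  57.8] ang 81.1 F [-0.  -0.7 -1.1] w 0.344 gf 59.8 j6 -0.96
1 rows: 0.0002 -0.0005 0.0248 0.0001
```

View pics/s6.png

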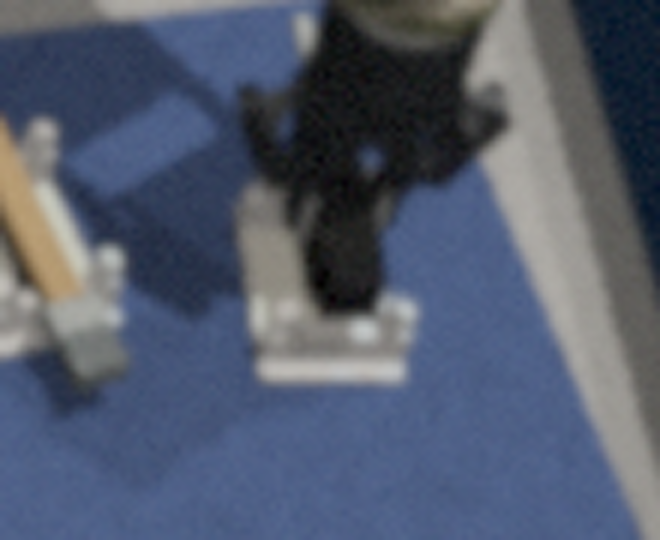

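```bash
python3 - <<'E'
from h import *
c=cap('scene'); e=np.array([np.cos(np.radians(-8.9)),np.sin(np.radians(-8.9))]);n=np.array([-e[1],e[0]]); r=np.array([528,388.7])
P=lambda p,z:np.round((w2px(c,[*p,z])-[390,120]+.5)*6-.5)
print('base front edge',P(r+58*e+37*n,6),P(r+58*e-37*n,6))
print('posts',P(r+45*e+31*n,48),P(r+45*e-31*n,48))
h=np.array([528.3,389.2])
for z in(55,85):print('handle end',z,P(h+62*e+15*n,z),P(h+62*e-15*n,z))
E
```

```text
base front edge [395. 375.] [253. 376.]
posts [399. 307.] [277. 308.]
handle end 55 [376. 327.] [317. 327.]
handle end 85 [390. 291.] [329. 291.]
```

```bash
python3 - <<'E'
from h import *
c=cap('scene'); g=cv2.cvtColor(c['color'],cv2.COLOR_RGB2GRAY).astype(int)
for v in range(163,186): print(v,g[v,428:464])
E
```

```text
163 [ 63  69  94 120 135 137 138 135 138 137 131 113  79  37  11  19  29  35
  33  36  32  32  32  32  32  51  78  92  97  98  96  95  96  97  95  92]
164 [ 59  60  90 117 134 137 137 139 137 138 135 121  81  41  22  11  26  30
  32  28  34  26  32  32  36  52  74  88  93  99  94  94  95  97  96  92]
165 [ 54  64  84 117 132 141 139 139 140 138 135 124  94  46  19   5  24  20
  30  28  33  31  34  30  41  48  70  86  90  91  95  92  98  97  98  96]
166 [ 50  60  87 114 132 138 136 138 138 137 135 124  93  54  26  22  26  27
  31  32  30  36  33  38  35  50  66  88  94  94  92  93  97  94  94  98]
167 [ 49  61  81 112 131 135 137 140 138 138 138 128  99  61  23   9  11  27
  22  31  27  29  34  31  37  61  87  97  95  96  97  94  96  95  95  94]
168 [ 54  56  77 113 135 141 143 139 140 140 139 133 113  72  42  24  19  19
  20  26  25  28  16  25  48  90 117 119 105 103  98  97  96  96  95  99]
169 [ 65  70  84 120 150 160 152 144 146 151 152 146 126  94  55  31  23   9
  21  17   7  20  22  29  57 114 145 142 140 134 124 105  99  97  99  97]
170 [ 82  78  89 123 163 176 162 150 160 16
[... 1672 characters left out ...]
85 186 187 186 187 189
 189 190 188 189 188 186 189 189 191 191 181 147 109  97 101  95  94  98]
182 [ 80  84  82  84 102 139 164 174 176 177 177 177 174 177 175 177 175 178
 181 182 181 179 178 176 179 182 184 185 174 142 111  99  92  93  94  96]
183 [ 83  82  82  83  91 111 132 139 138 140 141 142 137 139 142 141 142 145
 145 145 146 147 143 143 147 149 152 153 146 127 101  93  92  93  92  92]
184 [ 84  83  85  78  86  92  96 101 103 100 103 103 104 103 105 103 105 105
 103 109 106 105 107 108 110 112 117 119 114 104  98  94  96  92  92  93]
185 [ 83  85  85  87  84  84  81  85  85  88  85  90  87  90  89  92  93  95
  92  92  93  97  96  94  98  99  99  99 100  96  94  98  95  93  92  93]
```

```bash

python3 -m pendant '0 0 0.004 0;0 0 0.004 0;0 0 0.003 0;0 0 0 0;0 0 0 0'
python3 -m pendant '0 0 0.003 0;0 0 0.003 0;0 0 0 0;0 0 0 0'
```

```text
time_s: 34.62
eef_pos: [527.8, 389.1, 45.8]
ee_rot: [0.0, 0.077, 0.997, 0.0]
force: [-0.3, 0.6, -1.4]
grip_width: 0.339
grip_force: 59.8
time_s: 35.12
eef_pos: [527.8, 389.1, 39.7]
ee_rot: [0.0, 0.077, 0.997, 0.0]
force: [0.2, 1.1, -2.1]
grip_width: 0.341
grip_force: 59.8
```

```bash

python3 -m pendant '0 0 0.002 0;0 0 0.002 0;0 0 0 0;0 0 0 0'
python3 -m pendant '0 0 0.001 0;0 0 0.0005 0;0 0 0 0;0 0 0 0'
python3 -m pendant '0 0 0.001 0;0 0 0 0;0 0 0 0'
```

```text
time_s: 35.62
eef_pos: [527.8, 389.1, 35.7]
ee_rot: [0.0, 0.077, 0.997, 0.0]
force: [0.9, 0.1, -1.6]
grip_width: 0.337
grip_force: 59.8
time_s: 36.12
eef_pos: [527.8, 389.2, 34.3]
ee_rot: [0.0, 0.077, 0.997, 0.0]
force: [-0.5, 0.9, -1.3]
grip_width: 0.343
grip_force: 59.9
time_s: 36.5
eef_pos: [527.8, 389.3, 33.4]
ee_rot: [0.0, 0.077, 0.997, 0.0]
force: [0.4, 2.7, -0.1]
grip_width: 0.341
grip_force: 60.1
```

```bash

python3 -m pendant '0 0.0005 0.0005 0;0 0 0.0005 0;0 0 0 0;0 0 0 0'
python3 -m pendant '0 0 0.0005 0;0 0 0 0;0 0 0 0'
```

```text
time_s: 37.0
eef_pos: [527.9, 389.5, 33.0]
ee_rot: [0.0, 0.077, 0.997, -0.0]
force: [-2.2, -0.8, 6.4]
grip_width: 0.339
grip_force: 61.0
time_s: 37.38
eef_pos: [527.9, 389.5, 33.0]
ee_rot: [0.0, 0.077, 0.997, -0.0]
force: [-3.6, -1.5, 9.8]
grip_width: 0.339
grip_force: 61.5
```

Seated at the expected 33 mm. Release moderately, then withdraw and check.

```bash

python3 -m pendant '0 0 -0.0015 0;0 0 0 0;0 0 0 0;0 0 0 0;0 0 0 0' 0.62
python3 -m pendant '0 0 -0.005 0;0 0 -0.02 0;0 0 -0.03 0;0 0 -0.03 0;0 0 -0.03 0;0 0 -0.03 0;0 0 -0.03 0;0 0 0 0'
python3 -m pendant '0 -0.03 0 0;0 -0.05 0 0;0 -0.05 0 0;0 -0.05 0 0;0 -0.05 0 0;0 -0.03 0 0;0 0 0 0;0 0 0 0'
python3 - <<'E'
from h import *
e=np.array([np.cos(np.radians(-8.9)),np.sin(np.radians(-8.9))])
for n in('top','scene'):
    c=cap(n); save(c,n+'9.png')
    for q in['driver','driver_handle','spray_can','wash_bottle','spool']:
        print(n,q,[(np.round(d['at']).tolist(),round(d['p'],2)) for d in models.boxes_of(n,q)][:2])
    if n=='top':
        g=cv2.cvtColor(c['color'],cv2.COLOR_RGB2GRAY)
        u,v=w2px(c,[528,389,60]).round().astype(int)
        m=(c['color'].max(2)<70).astype(np.uint8); m[:v-35]=0;m[v+35:]=0;m[:,:u-20]=0;m[:,u+20:]=0
        k,l,st,ce=cv2.connectedComponentsWithStats(m); i=1+st[1:,4].argmax()
        r=cv2.minAreaRect(np.argwhere(l==i)[:,::-1].astype(np.float32)); b=np.array([px2w(c,*p,60)[:2] for p in cv2.boxPoints(r)])
        print('handle top',st[i],b.round(),b.mean(0).round(1),px2w(c,*ce[i],60).round(1))
print(ctrl.sense()['eef_pos'],ctrl.sense()['time_s'])
E
```

```text
time_s: 38.0
eef_pos: [527.8, 389.5, 33.1]
ee_rot: [-0.0, 0.077, 0.997, -0.0]
force: [-0.2, -0.5, 0.9]
grip_width: 0.616
grip_force: 0.0
time_s: 39.0
eef_pos: [528.6, 390.0, 212.3]
ee_rot: [0.003, 0.077, 0.997, 0.002]
force: [-0.1, 0.6, -1.0]
grip_width: 0.617
grip_force: 0.0
time_s: 40.0
eef_pos: [487.6, 133.2, 208.2]
ee_rot: [-0.0, 0.077, 0.997, 0.0]
force: [-0.1, -0.6, 0.2]
grip_width: 0.621
grip_force: 0.0
top driver [([514.0, 392.0, 60.0], 0.91)]
top driver_handle [([516.0, 387.0, 65.0], 0.9)]
top spray_can [([585.0, -164.0, 133.0], 0.57), ([535.0, -252.0, 1.0], 0.23)]
top wash_bottle [([508.0, -152.0, 115.0], 0.6)]
top spool [([584.0, 5.0, 49.0], 0.8)]
handle top [169 194  20  48 537] [[458. 410.]
 [586. 392.]
 [578. 346.]
 [450. 364.]] [518.  377.9] [521.1 382.6  60. ]
scene driver [([533.0, 381.0, 60.0], 0.64)]
scene driver_handle [([530.0, 386.0, 59.0], 0.87)]
scene spray_can [([608.0, -170.0, 114.0], 0.63), ([519.0, -152.0, 114.0], 0.28)]
scene wash_bottle [([520.0, -151.0, 112.0], 0.81)]
scene spool [([593.0, 4.0, 50.0], 0.75), ([742.0, -165.0, 50.0], 0.49)]
[487.65510643 132.72334179 208.18056755] 40.6
```

```bash
python3 - <<'E'
from h import *
from scipy.ndimage import map_coordinates as mc
e=np.array([np.cos(np.radians(-8.9)),np.sin(np.radians(-8.9))]);n=np.array([-e[1],e[0]])
for nm in('top','scene'):
    c=cap(nm); g=cv2.cvtColor(c['color'],cv2.COLOR_RGB2GRAY).astype(float)
    def val(s,t,z=60): u,v=w2px(c,[*(np.array([528,389.3])+s*e+t*n),z]); return mc(g,[[v],[u]],order=1)[0]
    print(nm,'axial (mm from rest centre)')
    for t in(-8,0,8): print(t,[(s,int(val(s,t))) for s in list(range(-88,-50,4))+list(range(44,78,4))])
    print('lateral'); 
    for s in(-25,0,25): print(s,[(t,int(val(s,t))) for t in range(-36,37,4)])
E
```

```text
top axial (mm from rest centre)
-8 [(-88, 190), (-84, 193), (-80, 179), (-76, 185), (-72, 211), (-68, 191), (-64, 85), (-60, 46), (-56, 48), (-52, 47), (44, 43), (48, 45), (52, 46), (56, 45), (60, 67), (64, 88), (68, 92), (72, 89), (76, 90)]
0 [(-88, 103), (-84, 110), (-80, 123), (-76, 195), (-72, 211), (-68, 189), (-64, 60), (-60, 44), (-56, 42), (-52, 45), (44, 41), (48, 41), (52, 41), (56, 43), (60, 77), (64, 91), (68, 93), (72, 89), (76, 87)]
8 [(-88, 86), (-84, 88), (-80, 88), (-76, 91), (-72, 88), (-68, 82), (-64, 48), (-60, 41), (-56, 45), (-52, 44), (44, 43), (48, 41), (52, 40), (56, 48), (60, 79), (64, 97), (68, 94), (72, 92), (76, 87)]
lateral
-25 [(-36, 159), (-32, 153), (-28, 149), (-24, 69), (-20, 9), (-16, 34), (-12, 45), (-8, 45), (-4, 45), (0, 44), (4, 41), (8, 55), (12, 176), (16, 237), (20, 212), (24, 110), (28, 87), (32, 91), (36, 89)]
0 [(-36, 173), (-32, 152), (-28, 153), (-24, 65), (-20, 5), (-16, 35), (-12, 47), (-8, 45), (-4, 46), (0, 43), (4, 44), (8, 49), (12, 178), (16, 238), (20, 199), (24, 101), (28, 89), (32, 86), (36, 90)]
25 [(-36, 153), (-32, 154), (-
[... 765 characters left out ...]
, (52, 45), (56, 44), (60, 42), (64, 55), (68, 86), (72, 111), (76, 118)]
lateral
-25 [(-36, 129), (-32, 142), (-28, 139), (-24, 116), (-20, 66), (-16, 30), (-12, 26), (-8, 31), (-4, 34), (0, 35), (4, 36), (8, 40), (12, 58), (16, 96), (20, 119), (24, 134), (28, 149), (32, 141), (36, 110)]
0 [(-36, 142), (-32, 127), (-28, 118), (-24, 103), (-20, 60), (-16, 28), (-12, 31), (-8, 37), (-4, 34), (0, 32), (4, 35), (8, 39), (12, 72), (16, 126), (20, 144), (24, 131), (28, 107), (32, 94), (36, 91)]
25 [(-36, 170), (-32, 145), (-28, 136), (-24, 116), (-20, 69), (-16, 33), (-12, 36), (-8, 40), (-4, 41), (0, 41), (4, 41), (8, 47), (12, 78), (16, 147), (20, 175), (24, 146), (28, 107), (32, 94), (36, 96)]
```

```bash
python3 -c "
from rig import ctrl
print(ctrl.finish_job())"
```

```text
the job is handed in; nothing more can be done
None
```

The job is handed in at about 41 s: the spray can and the wash bottle stand upright in their own empty crate cells. The driver lies in its rest about 3 mm off centre with its handle in both notches, and nothing else was touched.

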